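# Square a soapstone tile into the carving jig

## Robot

A 6-joint arm with a two-finger parallel gripper is mounted at the origin on the work surface. World frame = base frame: x ahead of the robot, y to its left, z up, the work surface at z = 0. Lengths are in mm, angles in rad, forces in N, time in s.
With the tool pointing down it reaches from about 400 to 925 mm from the base axis. Payload 12.5 kg.
Tool frame: the origin (TCP) lies between the finger pads; the fingertips stand 25 mm ahead of it and the grasp point (between the pads) lies 6 mm ahead of it; z points along the fingers, y is the line along which they close (so a half turn about z gives the same grasp; the last joint's range is limited). The gripper opens to 95 mm and grips with 3 to 60 N. Pads are 20 mm wide; open, the fingers measure 119 mm over their backs; the gripper's body (75 mm by 180 mm) begins 59 mm behind the grasp point.
Start: joints at [-1.407, 0.491, 1.559, -0, 1.092, -0.106], TCP at [166.609, -602.4, 239.661] pointing down, gripper open.
Joint ranges: [-3.1, 3.1], [-0.84, 2.19], [0.05, 2.79], [-1.13, 4.28], [0.06, 2.93], [-2.69, 2.69]. Speed limits (rad/s): [2.22, 2.22, 2.79, 3.14, 3.14, 3.14].

## Interface

Orientations are given as [roll, pitch, yaw] about the fixed x, y, z axes, in that order (R = Rz(yaw) Ry(pitch) Rx(roll)).
In Python, from cell import state, read_camera, job_done, cut_out gives the robot as it stands. The module is installed in compiled form; this text tells all that it offers.
- The arm moves only by the tool jog_arm, never from a script. Its argument "motion" is a list of rows, each a list of 2 entries, a list of its own where there are three numbers: the shift along the tool's x, y, z in mm, then the turn about the tool's z in rad. A call has 1 to 5 rows; each row is the pose to reach, as a shift and turn from the pose commanded when the call began, along the tool's axes at that moment; what a row does not reach only later rows make up. A row lasts 1/10 s, in which the tool goes at most 50 mm and 8.59 degrees, less where a joint would pass 70% of its speed; a pose out of reach is approached as far as the arm can. A call with a gripper value outside its range is refused whole. "grip" is the closure, from 0 (fully open) to 1 (shut), set as the call begins (left out, the last holds). The fingers move at their own pace and stop on an object; the grip force is fixed at half the most. Time passes only in rows, so rows that repeat a pose let the fingers close. It gives the time, the measured TCP pose, the force, the opening and the grip force at its end, in the units of the state.
- state(): the state, without advancing time (a new reading comes with each control period).
- read_camera(name): name is "scene" or "side" or "wrist"; returns a dict with "img" (400x640x3 uint8, blue, green, red), "vertical_fov" (degrees; the focal length in pixels is half the picture's height over the tangent of half this angle, whatever the lens; pixels are square), "cx", "cy" (the principal point, pixels), "extrinsics" (4x4, takes a point from camera to world coordinates). Camera axes: x right, y up, looking along -z (the intrinsics and any distortion apply to the point x, -y, -z); pixel columns grow to the right and rows downward; lengths in mm; the calibration is good to about 2 mm. A picture is of the moment at which its call begins. There is no depth.
- job_done(): hands the job in; it is judged then, once.
Trained networks look in a picture, given as the dict that the camera call returned (one of the last four; its "shot" number tells which), for a name from the list of things; names that differ only in an ending like _2 or _b are one class to them, and where a whole thing is asked for, a point or a joint stands for the part that bears it (a point fixed in the world has none). Each returns a list of dicts, best first, with "p" (0 to 1); they miss things now and then, are a little off and sometimes report something else, mostly with a low value. They report only what shows in the picture. A call takes as long as a camera call. They do not tell look-alikes from the thing itself.
- cut_out(name, picture): "region" (400x640 bool, what is visible of it) and "box" ([left, top, right, bottom] in pixels, round what is visible of it).
The state is a dict: "t": time; "joints": joint angles; "qvel": joint speeds; "tau": joint torques, N m; "eef_pos": TCP position; "tcp_rot": TCP orientation; "ft_force": force on the tool from outside, world axes, zero at the start; "moment": the same for the moment, N m; "opening": opening from 0.0 (shut) to 1.0 (fully open); "grip_force": force on a finger pad.
Only numpy, scipy, OpenCV 4.12 (cv2) and the standard library are available. Lean on these libraries where they do the work, as an engineer would, in place of code of your own. Each camera call takes 0.05 s, during which the arm holds its last target. There are 200 camera calls.

## Task

Without picking it up, push the black stone tile across the jig board with the fingertips until its long side lies flat against the aluminium rail, before it reaches the pocket; then slide it along the rail into the corner pocket until it sits snug against both the rail and the end stop. Keep the tile flat on the board and against the rail as it goes in, leave the figurines and tools alone, and finish with the hand clear.

Things in the scene. Friction and masses are not known exactly. Their poses are not given: they have to be found in the camera images.
- jig: carving jig fixed to the table: plywood board 200 mm (its x) by 320 mm (its y), 10 mm thick; origin at the centre of its underside, on the table. At yaw 0 its x points away from the robot, its y to the robot's left; it may be turned up to 0.28 rad. The strips on it are all 10 mm high (tops at z = 20 mm)
- rail_mid (a point): middle of the aluminium RAIL's inner face, at its foot: jig frame (80, 0, 10) mm. The rail runs straight along the jig's y over the board's whole far edge. Axes as the jig
- corner (a point): inner corner of the pocket, where the rail's face, the aluminium END STOP's face (at jig y = 137 mm, left end) and the board's top meet: jig frame (80, 137, 10) mm. Axes as the jig
- keeper (a point): middle of the inner face of the red KEEPER strip, at its foot: jig frame (27, 117, 10) mm. It runs parallel to the rail from jig y = 94 to 140 mm, and its mouth flares away from the rail between y = 79 and 94 mm. Rail, stop and keeper form the corner pocket, 53 mm wide, open to the right (-y)
- tile_center (a point): centre of the black soapstone tile with pale chalk lines: a loose block 50 mm (its x) by 64 mm (its y) by 18 mm high, flat on the jig board, turned up to 0.4 rad from the jig's axes at the start; the point is half-way up, 19 mm above the table; axes along the tile. Seated in the pocket its centre is at jig (55, 105, 19) mm
- tile: the same tile, origin at the centre of its underside; about 0.13 to 0.21 kg, slides under a push of some 1 to 3 N. Standing crooked with one corner on the rail it can jam against a push at its middle; a push nearer the end that stands off the rail squares it
- scarab: blue-green stone beetle, domed, 40 mm across, 20 mm high, standing on the jig board near its near-left corner; origin at the centre of its underside; leave alone
- vase: black stone vase, 76 mm across, 140 mm high, stands on the table left of the jig; origin at the centre of its underside; leave alone
- cat: black seated cat figurine, foot 55 x 35 mm, 109 mm high, stands on the table left of the jig; origin at the centre of its underside; leave alone
- bowl: small pale alabaster bowl, 72 mm across, 45 mm high, stands on the table left of the jig; origin at the centre of its underside; leave alone
- chisel: chisel-like hand tool with a wooden handle, lies on the table right of the jig; origin on the tool's underside, its x along the tool from handle to head; leave alone
- mallet: hammer with a wooden handle, lies on the table right of the jig; origin on the tool's underside, its x along the tool from handle to head; leave alone
- brush: dusting brush, lies on the table right of the jig; origin on the tool's underside, its x along the tool from handle to head; leave alone
Things that resemble listed ones, but are neither listed nor needed, are in the scene too. What is shaped like the tile but orange or purple is not meant.

How it is judged (in metres and radians):
On the way, in this order (a step that is already met when the one before it is completed fails the run):
1. the tile lies flat against the rail, still short of the pocket (x of tile_center in the frame of jig above 0.0515 m and angle between the y axis of tile_center and the y axis of jig, either way round below 0.07 rad and y of tile_center in the frame of jig below 0.045 m and z of tile_center in the frame of jig below 0.022 m), for 0.2 s.
2. the tile is fully in the corner pocket, against rail and end stop (x of tile_center in the frame of jig above 0.0515 m and angle between the y axis of tile_center and the y axis of jig, either way round below 0.07 rad and y of tile_center in the frame of jig above 0.102 m and z of tile_center in the frame of jig below 0.022 m), for 0.2 s.
At the end, for the whole second after the job is handed in: The tile lies flat and at rest in the corner pocket: within 3.5 mm of the rail, within 3 mm of the end stop, its long side within 0.07 rad of the rail, flat on the board (centre no more than 3 mm above its seated height) (all of step 2 and angle between tile_center's own z axis and vertical below 0.06 rad and linear speed of tile below 0.01 m/s and angular speed of tile below 0.1 rad/s); the robot touches nothing.
It fails at once if the tile is lifted more than 7 mm off the board or falls off it (z of tile_center in the frame of jig above 0.026 m or z of tile_center in the frame of jig below 0.012 m).
It fails at once if the tile is tipped more than 0.25 rad (angle between tile_center's own z axis and vertical above 0.25 rad).
It fails at once if the tile is taken to the pocket's mouth away from the rail (more than 8 mm off it) (y of tile_center in the frame of jig above 0.05 m and x of tile_center in the frame of jig below 0.047 m).
It fails at once if a figurine, vessel or tool is moved more than 15 mm (distance of any of scarab, vase, cat, bowl, chisel, mallet, brush from where it was at the start of the episode above 0.015 m).
It also fails if it takes over 58 s, if anything falls off the work surface, if the arm or the gripper's body presses on something with over 40 N, if the wrist force passes 120 N, or if a joint passes its speed limit or range.

## Working session

There is one attempt and no reset: what is moved stays moved. The work goes in short steps, Python scripts to look and compute and a tool call to move; the robot and the scene stay as the last step left them, time stands still between calls to the robot, and variables do not carry over. Pictures are saved under pics/ and viewed, at most 11 in all, crops included, and the job is handed in when it is done.

Besides the shell and the picture viewer there is one more tool, called after "Call:" as name(argument=value, ...) on one line, values as JSON. jog_arm: Moves the arm, as the interface text tells. Its arguments: {"type":"object","properties":{"motion":{"type":"array"},"grip":{"type":"number"}},"required":["motion"]}

```bash
ls; mkdir -p pics; python3 - <<'E'
from cell import *
import cv2,numpy as np
s=state();print(s)
for n in("scene","side"):
    c=read_camera(n);cv2.imwrite(f"pics/{n}0.png",c["img"]);print(n,c.keys(),c["vertical_fov"],c["cx"],c["cy"],c["extrinsics"].round(3).tolist(),c["shot"])
    print({k:v for k,v in c.items() if k not in("img",)})
    for k in("jig","tile","scarab"):
        print(k,[(d["p"],d["box"]) for d in cut_out(k,c)])
E
```

```text
pics
{'t': 0.0, 'joints': array([-1.40657718e+00,  4.91553556e-01,  1.55945453e+00,  9.76886634e-06,
        1.09168634e+00, -1.05638029e-01]), 'qvel': array([-1.84229887e-03,  2.78442548e-04, -7.86482610e-05,  1.69719309e-03,
        3.77257847e-04,  1.22419361e-03]), 'tau': array([-1.55285801e-03, -6.12649727e+01, -2.58191818e+01,  6.91679539e-02,
        4.81370639e-02, -8.39010977e-05]), 'eef_pos': array([ 166.58677803, -602.16666005,  239.06371045]), 'tcp_rot': array([-3.14049794e+00, -1.24788400e-04,  2.69852602e-01]), 'ft_force': array([-1.04001993,  0.41839051,  0.05483823]), 'moment': array([-0.00938365, -0.02858078,  0.00679579]), 'grip_force': 0.0, 'opening': 0.9978587157531346}
scene dict_keys(['img', 'vertical_fov', 'cx', 'cy', 'extrinsics', 'shot']) 45.23918178989189 315.7854868587396 209.50911577575147 [[0.834, -0.422, 0.356, 1034.503], [0.552, 0.646, -0.527, -843.804], [-0.007, 0.636, 0.772, 1190.981], [0.0, 0.0, 0.0, 1.0]] 1
{'vertical_fov': 45.23918178989189, 'cx': 315.7854868587396, 'cy': 209.50911577575147, 'extrinsics': array([[ 8.33566519e-01, -4.22256460e-01,  
[... 806 characters left out ...]
cx': 313.4721527758959, 'cy': 200.37655351000768, 'extrinsics': array([[-9.05766082e-01,  2.63751560e-01, -3.31697028e-01,
         8.07220777e+01],
       [-4.23456192e-01, -5.93802017e-01,  6.84166659e-01,
         8.18200806e+02],
       [-1.65123407e-02,  7.60154115e-01,  6.49532958e-01,
         8.99653860e+02],
       [ 0.00000000e+00,  0.00000000e+00,  0.00000000e+00,
         1.00000000e+00]]), 'shot': 2}
jig [(0.82, [233.8, 187.1, 340.1, 273.6])]
tile [(0.71, [290.7, 199.7, 306.3, 213.8]), (0.59, [317.9, 171.8, 339.8, 188.3]), (0.55, [346.6, 218.4, 369.1, 236.5]), (0.3, [133.9, 265.7, 178.4, 321.6])]
scarab [(0.64, [290.1, 198.6, 305.9, 214.1]), (0.47, [282.4, 248.7, 298.5, 254.9])]
```

```bash
python3 - <<'E'
import cv2,numpy as np
a=cv2.imread("pics/scene0.png")[150:290,260:420];b=cv2.imread("pics/side0.png")[160:300,220:380]
r=lambda i:cv2.resize(i,None,fx=4,fy=4,interpolation=cv2.INTER_CUBIC)
cv2.imwrite("pics/c_scene.png",r(a));cv2.imwrite("pics/c_side.png",r(b))
E
```

```text
(no output)
```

View pics/scene0.png

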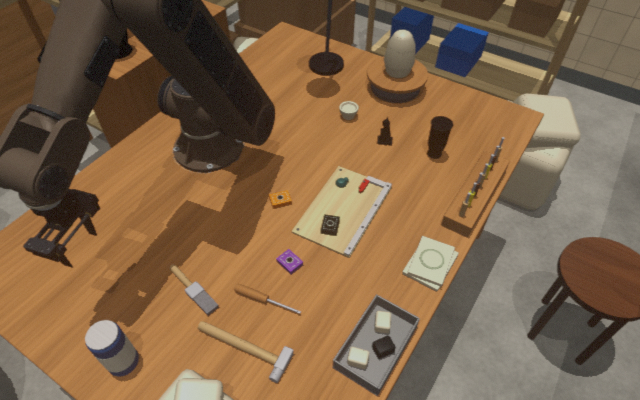

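View pics/c_scene.png

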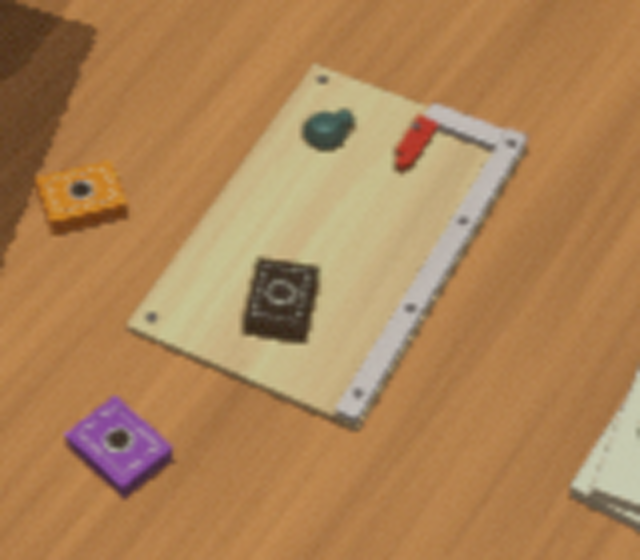

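View pics/c_side.png

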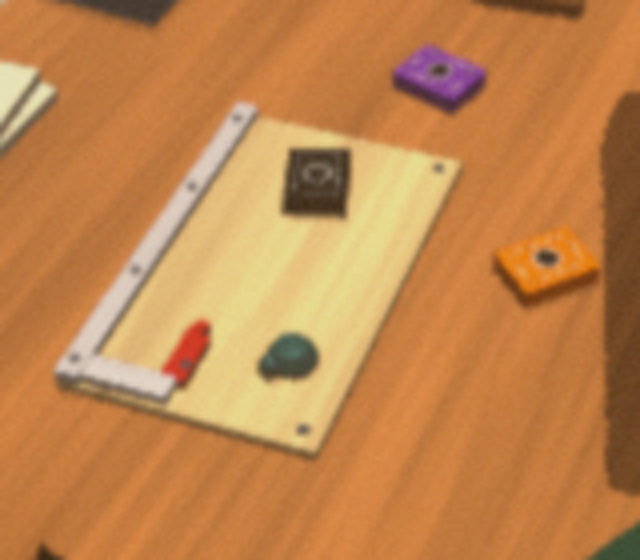

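```bash
cat > h.py <<'E'
import numpy as np,cv2
from scipy.optimize import least_squares
def proj(c,P):
    E=c["extrinsics"];p=(np.asarray(P,float)-E[:3,3])@E[:3,:3]
    f=200/np.tan(np.radians(c["vertical_fov"])/2)
    return np.c_[c["cx"]+f*p[:,0]/-p[:,2],c["cy"]-f*p[:,1]/-p[:,2]]
def ray(c,uv,z):
    E=c["extrinsics"];f=200/np.tan(np.radians(c["vertical_fov"])/2);uv=np.atleast_2d(uv)
    d=np.c_[(uv[:,0]-c["cx"])/f,-(uv[:,1]-c["cy"])/f,-np.ones(len(uv))]@E[:3,:3].T
    return E[:3,3]+d*((z-E[2,3])/d[:,2])[:,None]
def place(q,L):
    x,y,a=q;L=np.asarray(L,float);R=np.array([[np.cos(a),-np.sin(a)],[np.sin(a),np.cos(a)]])
    return np.c_[L[:,:2]@R.T+[x,y],L[:,2]]
def fit(views,q0):  # views: [(cam, local pts, pixels)]
    g=lambda q:np.concatenate([(proj(c,place(q,L))-np.asarray(u)).ravel() for c,L,u in views])
    r=least_squares(g,q0,x_scale=[10,10,.1],loss="soft_l1");return r.x,g(r.x)
JC=[[-100,160,10],[-100,-160,10],[100,160,20],[100,-160,20]]
TC=[[25,32,28],[25,-32,28],[-25,-32,28],[-25,32,28]]
E
python3 - <<'E'
from h import *
from cell import *
sc=read_camera("scene");si=read_camera("side")
s=lambda P,x,y:(np.array(P)+.5)/4-.5+[x,y]
a=s([(315,66),(130,323),(525,133),(355,418)],260,150);b=s([(318,450),(462,160),(60,373),(240,103)],220,160)
q,r=fit([(sc,JC,a),(si,JC,b)],[600,0,0]);print("jig",q,r.round(1))
# tile top centre (chalk ring)
t=[ray(sc,s([(281,293)],260,150),28)[0],ray(si,s([(318,175)],220,160),28)[0]];print(t)
ta=s([(319,264),(308,334),(245,327),(258,258)],260,150)
tb=s([(290,150),(349,150),(347,208),(283,207)],220,160)
print(ray(sc,ta,28).round(0),ray(si,tb,28).round(0))
x,y,A=q
for p in t: d=p[:2]-q[:2];print("in jig",d@[np.cos(A),np.sin(A)],d@[-np.sin(A),np.cos(A)])
E
```

```text
jig [5.55645752e+02 1.82426394e+01 8.81291726e-02] [-1.1 -0.9 -1.8  0.2  0.5  0.5  0.6  0.1  0.4  0.7  0.6  0.3 -1.5 -0.6
 -0.9 -0.2]
[array([563.15323007, -69.81091511,  28.        ]), array([560.95707924, -68.45340795,  28.        ])]
[[ 573.  -30.   28.]
 [ 601.  -92.   28.]
 [ 558. -112.   28.]
 [ 530.  -50.   28.]] [[ 595.  -87.   28.]
 [ 552. -106.   28.]
 [ 523.  -43.   28.]
 [ 569.  -24.   28.]]
in jig -0.2717034434616079 -88.37260240597227
in jig -2.3398501314957088 -86.82706902779881
```

Candidates: orange at scene pixel (281,199), purple at (290,261), and black with pale chalk lines on the board at (330,226). The black one is the tile, and the enlarged crop confirms it. The side crop shows the same layout: tile at (299,203), red keeper at (268,248), scarab at (293,249). I'll move above the near side of the tile.

Call:
jog_arm(motion=[[[36,-32,0],0],[[72,-64,0],0],[[108,-96,0],0],[[144,-128,0],0],[[180,-160,0],0]], grip=0.68)

```text
t: 1.0
eef_pos: [298.1, -398.6, 239.8]
tcp_rot: [3.141, -0.0, 0.269]
ft_force: [-0.1, -1.7, 0.4]
opening: 0.638
grip_force: 0.0
```

Call:
jog_arm(motion=[[[36,-32,0],0],[[72,-64,0],0],[[108,-96,0],0],[[144,-128,0],0],[[180,-160,0],0]])

```text
t: 1.5
eef_pos: [429.1, -196.3, 239.9]
tcp_rot: [3.141, -0.001, 0.27]
ft_force: [0.3, -0.6, 0.4]
opening: 0.324
grip_force: 0.0
```

Call:
jog_arm(motion=[[[36,-34,0],0.06],[[72,-68,0],0.12],[[106,-100,0],0.18],[[106,-100,0],0.18],[[106,-100,0],0.18]])

```text
t: 2.0
eef_pos: [503.9, -72.5, 239.5]
tcp_rot: [3.141, 0.0, 0.093]
ft_force: [-0.2, -0.3, 0.7]
opening: 0.32
grip_force: 0.0
```

```bash
python3 - <<'E'
from h import *
from cell import *
s=state();print(s["t"],s["eef_pos"],s["tcp_rot"],s["opening"])
c=read_camera("wrist");cv2.imwrite("pics/w1.png",c["img"]);print(c["vertical_fov"],c["extrinsics"].round(2).tolist())
q=[555.6,18.2,.088]
print(proj(c,place(q,JC)).round(),proj(c,place([562,-69,.42],TC)).round())
for n in("scene","side"):
    d=read_camera(n)
    for k in("vase","cat","bowl"):
        for o in cut_out(k,d)[:1]:
            b=o["box"];print(n,k,o["p"],ray(d,[(b[0]+b[2])/2,b[3]],0).round())
E
```

```text
2.0 [503.92154605 -72.53126291 239.48406941] [3.14145217e+00 2.85787274e-04 9.27589049e-02] 0.3195567763476959
68.32788242986967 [[0.09, 0.96, 0.25, 572.41], [-1.0, 0.09, 0.02, -66.78], [-0.0, -0.25, 0.97, 384.51], [0.0, 0.0, 0.0, 1.0]]
[[130. 204.]
 [372. 206.]
 [ 98.  35.]
 [383.  37.]] [[285. 118.]
 [337.  99.]
 [350. 141.]
 [299. 158.]]
scene vase 0.87 [[728. 409.   0.]]
scene cat 0.62 [[ 517. -411.    0.]]
scene bowl 0.64 [[348. 396.   0.]]
side vase 0.96 [[700. 449.   0.]]
side bowl 0.59 [[330. 440.   0.]]
```

View pics/w1.png

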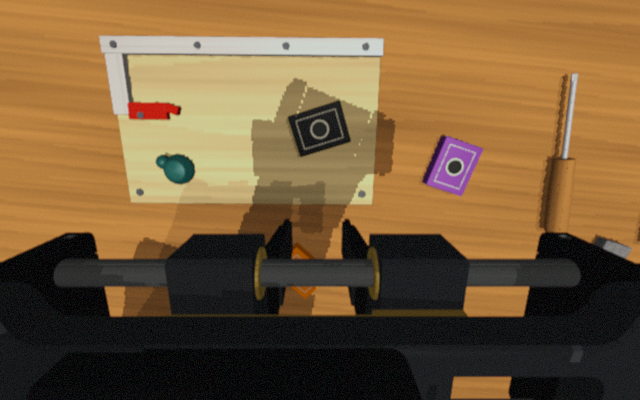

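The wrist view agrees with the fit to about 2 px: jig corners at (131,203), (373,205), (100,37) and (383,39), tile top centred at (320,129), scarab (178,168), keeper (152,111). Now I descend behind the tile.

Call:
jog_arm(motion=[[[0,0,50],0],[[0,0,100],0],[[0,0,150],0],[[0,0,185],0],[[0,0,199],0]])

```text
t: 2.95
eef_pos: [502.5, -73.4, 37.5]
tcp_rot: [-3.14, 0.004, 0.089]
ft_force: [0.1, 0.3, 0.7]
opening: 0.321
grip_force: 0.0
```

Call:
jog_arm(motion=[[[6,0,0],0],[[12,0,0],0],[[17,0,0],0],[[22,0,0],0],[[27,0,0],0]])

```text
t: 3.45
eef_pos: [531.3, -70.9, 41.5]
tcp_rot: [3.141, -0.001, 0.09]
ft_force: [-0.7, 0.3, 1.9]
opening: 0.321
grip_force: 0.5
```

Call:
jog_arm(motion=[[[5,0,0],0],[[10,0,0],0],[[15,0,0],0],[[20,0,0],0],[[20,0,0],0]])

```text
t: 3.95
eef_pos: [551.4, -69.2, 40.6]
tcp_rot: [3.141, -0.001, 0.09]
ft_force: [0.4, -0.4, -0.2]
opening: 0.318
grip_force: 0.0
```

```bash
python3 - <<'E'
from h import *
from cell import *
s=state();print(s["t"],s["eef_pos"],s["tcp_rot"],s["opening"])
c=read_camera("wrist");cv2.imwrite("pics/w2.png",c["img"])
print(proj(c,place([555.6,18.2,.088],[[80,-160,20],[80,0,20],[80,137,10]])).round())
for o in cut_out("tile",c)[:3]:print(o["p"],o["box"])
E
```

```text
3.95 [551.39638188 -69.20275231  40.61617506] [ 3.14124904e+00 -8.41217803e-04  8.99160989e-02] 0.3178738933991566
[[456.  75.]
 [151.  74.]
 [-85.  76.]]
0.87 [271.8, 132.2, 392.1, 225.9]
0.7 [509.8, 223.9, 636.5, 313.1]
```

View pics/w2.png

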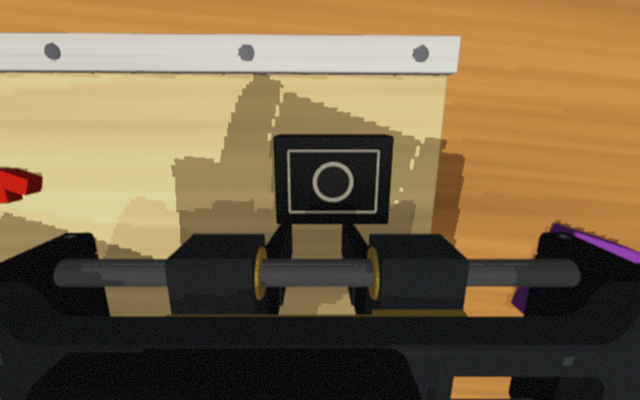

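The tile, centred at (333,182), is now square, with its long side parallel to the rail edge at row 74. It has about 32 mm to go.

Call:
jog_arm(motion=[[[5,0,0],0],[[10,0,0],0],[[15,0,0],0],[[20,0,0],0],[[25,0,0],0]])

```text
t: 4.55
eef_pos: [576.0, -66.9, 40.6]
tcp_rot: [3.141, 0.0, 0.09]
ft_force: [-1.6, -0.4, -0.0]
opening: 0.32
grip_force: 0.5
```

Call:
jog_arm(motion=[[[2,0,0],0],[[4,0,0],0],[[6,0,0],0],[[8,0,0],0],[[8,0,0],0]])

```text
t: 5.05
eef_pos: [583.6, -66.2, 40.6]
tcp_rot: [3.142, -0.0, 0.09]
ft_force: [-0.8, 0.8, 0.9]
opening: 0.321
grip_force: 0.2
```

```bash
python3 - <<'E'
from h import *
from cell import *
s=state();print(s["t"],s["eef_pos"],s["tcp_rot"],s["ft_force"])
c=read_camera("wrist");cv2.imwrite("pics/w3.png",c["img"])
print(proj(c,place([555.6,18.2,.088],[[80,-160,20],[80,0,20],[80,137,10]])).round())
for o in cut_out("tile",c)[:1]:print(o["p"],o["box"])
E
```

```text
5.05 [583.61722441 -66.16967445  40.58310357] [ 3.14154284e+00 -2.27573250e-05  8.98297152e-02] [-0.77099737  0.76903121  0.89922653]
[[449. 138.]
 [159. 137.]
 [-66. 135.]]
0.97 [271.0, 134.9, 394.6, 225.4]
```

View pics/w3.png

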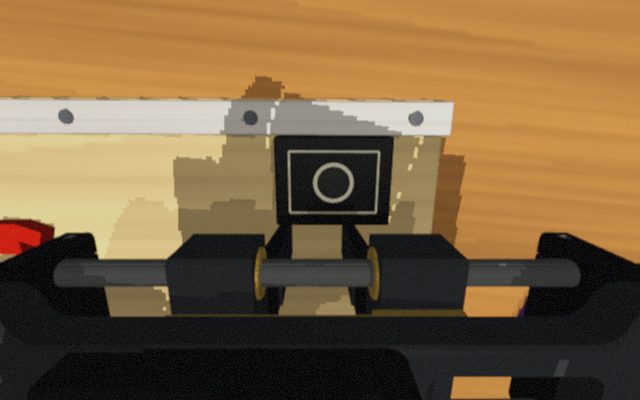

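The tile's far edge (row 135) is at the rail's edge, but the force shows no firm contact yet. I'll press on in small steps.

Call:
jog_arm(motion=[[[1,0,0],0],[[2,0,0],0],[[3,0,0],0],[[3,0,0],0],[[3,0,0],0]])

```text
t: 5.65
eef_pos: [584.0, -66.0, 40.6]
tcp_rot: [-3.141, 0.006, 0.09]
ft_force: [-13.1, -2.5, 8.2]
opening: 0.319
grip_force: 6.8
```

Firm contact at 13 N. Now I back off, lift, move around to the tile's right end and close the fingers.

Call:
jog_arm(motion=[[[-8,0,0],0],[[-22,0,0],0],[[-22,0,-30],0],[[-22,0,-50],0],[[-10,40,-50],0]])

```text
t: 6.15
eef_pos: [580.2, -104.4, 93.3]
tcp_rot: [3.141, -0.003, 0.093]
ft_force: [0.9, 0.2, -0.3]
opening: 0.324
grip_force: 0.0
```

Call:
jog_arm(motion=[[[22,12,0],0],[[44,25,0],0],[[44,25,0],0],[[44,25,0],0],[[44,25,0],0]], grip=1)

```text
t: 6.65
eef_pos: [625.3, -127.1, 90.4]
tcp_rot: [-3.141, 0.001, 0.09]
ft_force: [-0.3, 0.6, -0.6]
opening: 0.009
grip_force: 0.0
```

```bash
python3 - <<'E'
from h import *
from cell import *
s=state();print(s["t"],s["eef_pos"],s["tcp_rot"],s["opening"])
d=s["eef_pos"][:2]-[555.6,18.2];print("tcp jig",d@[.9961,.0879],d@[-.0879,.9961])
c=read_camera("wrist");cv2.imwrite("pics/w4.png",c["img"])
q=[555.6,18.2,.088]
print(proj(c,place(q,[[80,-160,20],[80,0,20],[80,137,10]])).round())
o=cut_out("tile",c)[0];print(o["p"],o["box"])
m=o["region"].astype(np.uint8);k=max(cv2.findContours(m,0,2)[0],key=cv2.contourArea)
r=cv2.minAreaRect(k);print(r)
w=ray(c,[[o["box"][0],150],[o["box"][2],150]],28);print(((w[:,:2]-q[:2])@np.array([[.9961,-.0879],[.0879,.9961]])).round(1))
E
```

```text
6.65 [ 625.31926357 -127.13879621   90.44519341] [-3.14133991e+00  7.45350132e-04  9.00924156e-02] 0.008518761228369523
tcp jig 56.6720782591313 -150.90029817027815
[[328. 183.]
 [114. 182.]
 [-53. 179.]]
0.74 [0.0, 148.1, 329.2, 312.6]
((164.49996948242188, 204.49996948242188), (328.99993896484375, 110.99998474121094), 0.0)
[[ 104.2   70.3]
 [ 105.1 -160.1]]
```

View pics/w4.png

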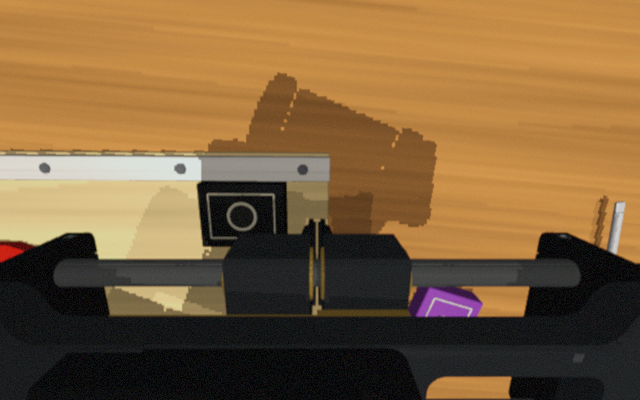

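The tile is still flush along the rail, with its right end at column 287, and the closed fingers stand clear to its right (columns 305–325). I descend and then slide the tile left.

Call:
jog_arm(motion=[[[0,3,20],0],[[0,3,40],0],[[0,3,49],0],[[0,3,49],0],[[0,0,49],0]])

```text
t: 7.25
eef_pos: [626.4, -127.7, 42.2]
tcp_rot: [3.141, -0.001, 0.09]
ft_force: [0.2, -0.6, 0.1]
opening: 0.002
grip_force: 0.0
```

Call:
jog_arm(motion=[[[0,-5,0],0],[[0,-10,0],0],[[0,-16,0],0],[[0,-23,0],0],[[0,-30,0],0]])

```text
t: 7.75
eef_pos: [623.7, -97.3, 42.0]
tcp_rot: [3.141, -0.001, 0.09]
ft_force: [0.7, -2.1, 1.8]
opening: 0.008
grip_force: 1.1
```

Call:
jog_arm(motion=[[[0,-8,0],0],[[0,-16,0],0],[[0,-24,0],0],[[0,-32,0],0],[[0,-40,0],0]])

```text
t: 8.25
eef_pos: [619.8, -57.2, 41.6]
tcp_rot: [3.142, 0.0, 0.09]
ft_force: [-0.8, -2.5, 1.9]
opening: 0.006
grip_force: 1.1
```

```bash
python3 - <<'E'
from h import *
from cell import *
s=state();print(s["t"],s["eef_pos"],s["tcp_rot"],s["ft_force"])
d=s["eef_pos"][:2]-[555.6,18.2];print("tcp jig",d@[.9961,.0879],d@[-.0879,.9961])
c=read_camera("wrist");cv2.imwrite("pics/w5.png",c["img"])
E
```

```text
8.25 [619.80656656 -57.23008271  41.60919165] [3.14151207e+00 5.55431314e-05 8.98524331e-02] [-0.77348247 -2.47436672  1.88481355]
tcp jig 57.32585667564712 -80.77966258395854
```

View pics/w5.png

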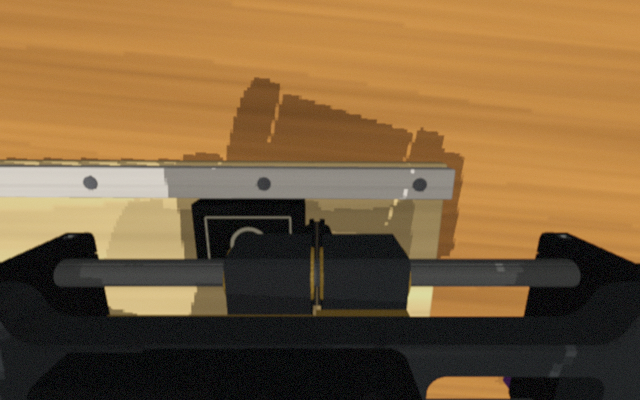

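The tile's far edge (row 199, columns 193–305) is still parallel to and on the rail. I carry on sliding.

Call:
jog_arm(motion=[[[0,-8,0],0],[[0,-16,0],0],[[0,-24,0],0],[[0,-32,0],0],[[0,-40,0],0]])

```text
t: 8.8
eef_pos: [616.2, -17.3, 41.5]
tcp_rot: [-3.142, 0.0, 0.09]
ft_force: [0.1, -0.5, -0.1]
opening: 0.004
grip_force: 0.3
```

Call:
jog_arm(motion=[[[0,-8,0],0],[[0,-16,0],0],[[0,-24,0],0],[[0,-32,0],0],[[0,-40,0],0]])

```text
t: 9.3
eef_pos: [612.6, 22.4, 41.6]
tcp_rot: [3.141, 0.0, 0.09]
ft_force: [0.3, -1.2, -1.1]
opening: 0.005
grip_force: 0.3
```

```bash
python3 - <<'E'
from h import *
from cell import *
s=state();print(s["t"],s["eef_pos"],s["tcp_rot"],s["ft_force"])
d=s["eef_pos"][:2]-[555.6,18.2];print("tcp jig",d@[.9961,.0879],d@[-.0879,.9961])
c=read_camera("wrist");cv2.imwrite("pics/w6.png",c["img"])
E
```

```text
9.3 [612.62849241  22.39898555  41.60087835] [3.14149683e+00 6.03060876e-05 8.98117336e-02] [ 0.2626901  -1.17262905 -1.09221745]
tcp jig 57.17517211800736 -0.8301949763532016
```

View pics/w6.png

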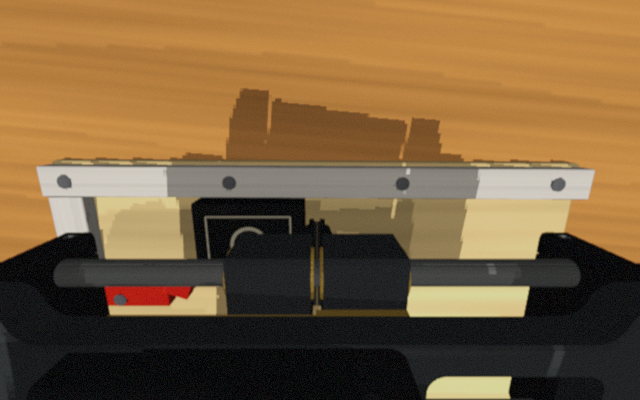

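The tile is still flush (row 199), with the end stop's face at about column 95, so about 60 mm remain.

Call:
jog_arm(motion=[[[0,-8,0],0],[[0,-16,0],0],[[0,-24,0],0],[[0,-32,0],0],[[0,-40,0],0]])

```text
t: 9.85
eef_pos: [609.1, 62.3, 41.6]
tcp_rot: [3.142, -0.0, 0.09]
ft_force: [0.3, -0.8, 0.4]
opening: 0.006
grip_force: 0.4
```

Call:
jog_arm(motion=[[[0,-4,0],0],[[0,-8,0],0],[[0,-12,0],0],[[0,-15,0],0],[[0,-17,0],0]])

```text
t: 10.35
eef_pos: [607.6, 78.7, 41.6]
tcp_rot: [3.141, -0.0, 0.09]
ft_force: [-0.2, -0.9, -0.2]
opening: 0.008
grip_force: 0.5
```

Call:
jog_arm(motion=[[[0,-1,0],0],[[0,-2,0],0],[[0,-3,0],0],[[0,-4,0],0],[[0,-4,0],0]])

```text
t: 10.85
eef_pos: [607.2, 82.6, 41.6]
tcp_rot: [3.142, -0.0, 0.09]
ft_force: [0.0, 0.9, -0.6]
opening: 0.007
grip_force: 0.1
```

Call:
jog_arm(motion=[[[0,-1,0],0],[[0,-2,0],0],[[0,-3,0],0],[[0,-3,0],0],[[0,-3,0],0]])

```text
t: 11.35
eef_pos: [607.0, 85.6, 41.6]
tcp_rot: [-3.142, -0.0, 0.09]
ft_force: [-0.2, 0.5, -0.6]
opening: 0.003
grip_force: 0.0
```

Call:
jog_arm(motion=[[[0,-1,0],0],[[0,-2,0],0],[[0,-3,0],0],[[0,-4,0],0],[[0,-4,0],0]])

```text
t: 11.85
eef_pos: [606.4, 88.7, 41.6]
tcp_rot: [3.141, 0.001, 0.09]
ft_force: [-0.6, -6.6, 0.9]
opening: 0.003
grip_force: 3.7
```

```bash
python3 - <<'E'
from h import *
from cell import *
s=state();d=s["eef_pos"][:2]-[555.6,18.2];print(s["t"],s["ft_force"],"tcp jig",d@[.9961,.0879],d@[-.0879,.9961])
c=read_camera("wrist")["img"];d=read_camera("side")["img"]
a=c[140:330,0:400];b=cv2.resize(d[160:300,220:380],None,fx=2.5,fy=2.5,interpolation=cv2.INTER_CUBIC)
cv2.imwrite("pics/w7.png",np.vstack([a,b]))
E
```

```text
11.85 [-0.57581501 -6.56144456  0.85970435] tcp jig 56.82931914445888 65.79512950225228
```

View pics/w7.png

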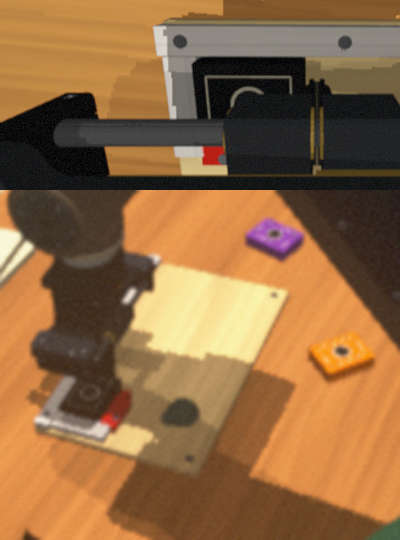

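The tile now fills the pocket: left end at the stop (column 193), far edge on the rail, and 6.6 N of contact. One firmer nudge, then I back off and lift.

Call:
jog_arm(motion=[[[0,-1,0],0],[[0,-2,0],0],[[0,-2,0],0],[[0,-2,0],0],[[0,-2,0],0]])

```text
t: 12.45
eef_pos: [606.5, 89.1, 41.8]
tcp_rot: [3.139, 0.001, 0.09]
ft_force: [-1.3, -20.4, 2.2]
opening: 0.0
grip_force: 9.9
```

Call:
jog_arm(motion=[[[0,6,0],0],[[0,20,0],0],[[0,30,-20],0],[[0,40,-60],0],[[0,50,-100],0]])

```text
t: 12.95
eef_pos: [610.6, 40.8, 142.2]
tcp_rot: [-3.141, 0.002, 0.09]
ft_force: [0.7, 0.6, -0.5]
opening: 0.004
grip_force: 0.0
```

Call:
jog_arm(motion=[[[-20,10,-30],0],[[-40,20,-60],0],[[-40,20,-90],0],[[-40,20,-90],0],[[-40,20,-90],0]])

```text
t: 13.45
eef_pos: [572.9, 17.9, 231.9]
tcp_rot: [3.141, -0.001, 0.09]
ft_force: [0.4, 0.5, 0.0]
opening: 0.004
grip_force: 0.0
```

```bash
python3 - <<'E'
from h import *
from cell import *
s=state();print(s["t"],s["eef_pos"],s["ft_force"])
c=read_camera("wrist");q=[555.6,18.2,.088]
o=cut_out("tile",c)[:3];print([(x["p"],x["box"]) for x in o])
L=[[30,73,28],[80,73,28],[80,137,28],[30,137,28]];p=proj(c,place(q,L));print(p.round())
x0,y0=(p.min(0)-50).astype(int);x1,y1=(p.max(0)+50).astype(int)
cv2.imwrite("pics/w8.png",cv2.resize(c["img"][max(y0,0):y1,max(x0,0):x1],None,fx=3.5,fy=3.5,interpolation=cv2.INTER_CUBIC)[:600,:800]);print(x0,y0)
E
```

```text
13.45 [572.90745417  17.87274894 231.9316307 ] [0.38437853 0.4924345  0.02538336]
[(0.89, [196.7, 125.6, 257.1, 167.3]), (0.74, [478.3, 194.0, 540.4, 254.1])]
[[253. 168.]
 [251. 125.]
 [196. 125.]
 [200. 168.]]
145 75
```

View pics/w8.png

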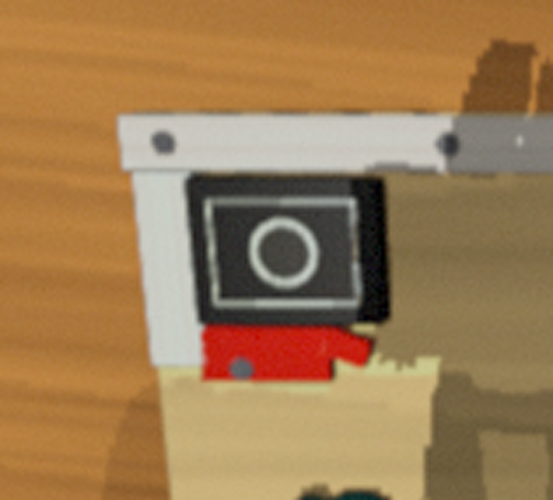

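The tile sits in the pocket against both the rail and the stop; its outline matches the seated prediction within 1 px, and the hand is clear.

```bash
python3 -c "
from cell import job_done
print(job_done())"
```

```text
the job is handed in; nothing more can be done
None
```

The black tile was pushed flat against the rail, slid along it into the corner pocket, and seated against the rail and end stop. The hand is clear and the job is handed in (no verdict came back).

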